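Close the twist-fit parts canister over its cup of bolts

TASK

Close the parts canister that is screwed down in the packing jig: lower the larger ivory hood over the small steel cup of bolts, with its two ears in the gaps between the two steel catches, until it sits fully down on the base. Then turn it clockwise (seen from above) until both ears are fully under the catches, close to their stops, and let go. The cup stays upright inside the canister; leave the smaller hood where it is.

Things in the scene. Friction and masses are not known exactly. Their poses are not given: they have to be found in the camera images.
- hood: Larger ivory hood, loose upside-down cup: 72 mm outside, 64 inside diameter, body 66 tall, 62 deep inside, 0.08-0.17 kg. On top a grip bar 50 long (along x), 14 thick (y), 30 tall: 96 mm in all. Two ears 14 wide, 8 thick at the rim, along +x and -x, in line with the bar, to 47 mm off the axis. Origin: on the axis at the bottom rim; z up. A half turn looks the same.
- base: Ivory, fixed on 150 mm plate. Origin: axis at table level. Hood's seat 20 mm up; ring (57 mm, taper to 46, 20 tall) centres it. Steel catches on +x and -x, 40-55 mm off axis, 30 wide, top 18 mm above seat, 12 clear below it, stop at clockwise end. Hood enters with ears' line 45-130 deg counterclockwise of base x; locked when along base x, stop 5 deg beyond. Turns freely, no thread, no detent.
- cup: Small open steel cup of bolts (the nested shell), loose, 36 mm diameter, 55 mm tall, about 0.12 kg, standing in the base's ring with its underside 20 mm and its rim 75 mm above the table. Origin: centre of its underside; z up. It is not handled.
- small_hood: Bystander: smaller loose ivory hood of the same shape, too small for this base: 50 mm diameter, body 36 mm high, grip bar 36 x 12 x 22 mm on top, ears to 35 mm off the axis. Origin: on the axis at the bottom rim. Either hood may be the one nearer to the robot.
Things that resemble listed ones, but are neither listed nor needed, are in the scene too. Leave any brown or turquoise look-alike of the hood alone. What is shaped like the cup but pink or yellow is not meant.

How it is judged (in metres and radians):
On the way:
1. the hood is lowered over the cup and sits on the base's flange (horizontal distance between hood and base below 0.01 m and z of hood in the frame of base below 0.025 m and angle between hood's own z axis and vertical below 0.12 rad), for 0.1 s.
At the end, for the whole second after the job is handed in: Larger hood released, at rest on the flange (within 5 mm), centred within 10 mm, upright within 7 deg, ears' line within 12.5 deg of the base's x axis; cup upright within 8.5 deg in the base, within 10 mm of its axis and 5 mm of its height; smaller hood within 30 mm of its start (all of step 1 and angle between the x axis of hood and the x axis of base, either way round below 0.22 rad and horizontal distance between cup and base below 0.01 m and angle between cup's own z axis and vertical below 0.15 rad and z of cup in the frame of base below 0.025 m and distance of small_hood from where it was at the start of the episode below 0.03 m and linear speed of hood below 0.02 m/s and angular speed of hood below 0.1 rad/s); the robot touches nothing.
It fails at once if the smaller hood is shifted by more than 30 mm (distance of small_hood from where it was at the start of the episode above 0.03 m).
It fails at once if the cup is lifted out of the base (z of cup in the frame of base above 0.05 m).
It also fails if it takes over 38 s, if anything falls off the work surface, if the arm or the gripper's body presses on something with over 40 N, if the wrist force passes 120 N, or if a joint passes its speed limit or range.

ROBOT

A 6-joint arm with a two-finger parallel gripper is mounted at the origin on the work surface. World frame = base frame: x ahead of the robot, y to its left, z up, the work surface at z = 0. Lengths are in mm, angles in rad, forces in N, time in s.
With the tool pointing down it reaches from about 350 to 850 mm from the base axis. Payload 8.1 kg.
Tool frame: the origin (TCP) lies at the very end of the fingers, on their centre line; the grasp point (between the pads) lies 19 mm behind it; z points along the fingers, y is the line along which they close (so a half turn about z gives the same grasp; the last joint's range is limited). The gripper opens to 93 mm and grips with 3 to 60 N. Pads are 15 mm wide; open, the fingers measure 128 mm over their backs; the gripper's body (75 mm by 188 mm) begins 65 mm behind the grasp point.
Start: joints at [1.089, 0.13, 1.488, -0, 1.523, -0.085], TCP at [231.861, 553.395, 218.635] pointing down, gripper open.
Joint ranges: [-2.96, 2.96], [-0.89, 2.26], [0.02, 2.5], [-1.34, 4.48], [0, 2.73], [-2.66, 2.66]. Speed limits (rad/s): [2.39, 2.39, 2.79, 3.14, 3.14, 3.14].

INTERFACE

Orientations are given as a rotation vector (axis times angle).
In Python, from bench import manip gives the robot as it stands.
- The arm moves only by the tool play_rows, never from a script. Its argument "targets" is a list of rows, each a list of 3 entries, a list of its own where there are three numbers: the turn, a rotation vector about the tool's x, y, z in degrees, then the shift along the tool's x, y, z in cm, then the gripper command: -1 is fully open, 1 is shut, values between are in proportion. A call has 1 to 10 rows; each row is the pose to reach, as a shift and turn from the pose commanded when the call began, along the tool's axes at that moment; what a row does not reach only later rows make up. A row lasts 1/10 s, in which the tool goes at most 50 mm and 8.59 degrees, less where a joint would pass 70% of its speed; a pose out of reach is approached as far as the arm can. A call with a gripper value outside its range is refused whole. The fingers move at their own pace and stop on an object; "force" is the grip in N (left out, the last holds). Time passes only in rows, so rows that repeat a pose let the fingers close. It gives the time, the measured TCP pose, the force, the opening and the grip force at its end, in the units of the state.
- manip.sense(): the state, without advancing time (a new reading comes with each control period).
- manip.read_camera(name): name is "side" or "top" or "wrist"; returns the picture (480x640x3 uint8, red, green, blue); there is no depth.
- manip.camera_params(name): a dict with "camera_matrix" (3x3 intrinsics, pixels), "k1" (the pictures are not rectified: a ray, as slopes to the right and down, at radius r is drawn at 1 + k1 r^2 times it, then the intrinsics apply), "R" (3x3) and "t" (3): a world point X has camera coordinates R X + t. Camera axes: x right, y down, z forward; pixel columns grow to the right and rows downward; lengths in mm; the calibration is good to about 2 mm. A picture is of the moment at which its call begins: read the wrist's pose just before it. camera_params takes no time and is no camera call; for the wrist camera it gives the pose at the moment of the call.
- manip.hand_in(): hands the job in; it is judged then, once.
Trained networks look in the newest picture that a camera, given by its name, has taken for a name from the list of things; names that differ only in an ending like _2 or _b are one class to them, and where a whole thing is asked for, a point or a joint stands for the part that bears it (a point fixed in the world has none). Each returns a list of dicts, best first, with "score" (0 to 1); they miss things now and then, are a little off and sometimes report something else, mostly with a low value. They report only what shows in the picture. A call takes as long as a camera call. They do not tell look-alikes from the thing itself.
- manip.search_frame(camera, target): "at" ([x, y, z] in mm, in the coordinates of the camera as it stood for that picture, good to about 4 mm: the middle of the surface that is visible of it).
- manip.place_of(camera, target): "at" ([x, y, z] in mm, in the coordinates of the camera as it stood for that picture, good to about 4 mm: a listed point, or the origin of a listed thing).
The state is a dict: "time_s": time; "joints": joint angles; "dq": joint speeds; "joint_torque": joint torques, N m; "ee_pos": TCP position; "ee_rot": TCP orientation; "wrist_force": force on the tool from outside, world axes, zero at the start; "moment": the same for the moment, N m; "opening": finger opening in mm; "finger_force": force on a finger pad.
Only numpy, scipy, OpenCV 4.12 (cv2) and the standard library are available. Lean on these libraries where they do the work, as an engineer would, in place of code of your own. Each camera call takes 0.05 s, during which the arm holds its last target. There are 200 camera calls.

## Working session

There is one attempt and no reset: what is moved stays moved. The work goes in short steps, Python scripts to look and compute and a tool call to move; the robot and the scene stay as the last step left them, time stands still between calls to the robot, and variables do not carry over. Pictures are saved under pics/ and viewed, at most 10 in all, crops included, and the job is handed in when it is done.

Besides the shell and the picture viewer there is one more tool, called by a JSON object that holds its "api" and its "payload", one argument or row to a line. play_rows: Moves the arm, as the interface text tells. Its arguments: {"type":"object","properties":{"targets":{"type":"array","items":{"type":"array"}},"force":{"type":"number"}},"required":["targets"]}

```bash
mkdir -p pics; cat > h.py <<'E'
import numpy as np,cv2
from bench import manip
def w(cam,p,P=None):
    P=P or manip.camera_params(cam); R=np.array(P["R"]);t=np.array(P["t"]); return R.T@(np.array(p)-t)
def px(cam,X,P=None):
    P=P or manip.camera_params(cam); c=np.array(P["R"])@np.array(X)+np.array(P["t"]); s=c[:2]/c[2]; s=s*(1+P["k1"]*(s@s)); K=np.array(P["camera_matrix"]); return K[:2,:2]@s+K[:2,2]
def ray(cam,uv,z,P=None):
    P=P or manip.camera_params(cam); K=np.array(P["camera_matrix"]); d=np.linalg.inv(K[:2,:2])@(np.array(uv)-K[:2,2]); s=d.copy()
    for _ in range(20): s=d/(1+P["k1"]*(s@s))
    R=np.array(P["R"]);t=np.array(P["t"]); o=-R.T@t; v=R.T@np.r_[s,1]; return o+v*(z-o[2])/v[2]
def save(img,n): cv2.imwrite("pics/"+n,img[:,:,::-1])
E
python3 - <<'E'
from h import *
a={}
np.set_printoptions(precision=1,suppress=True)
for c in ["top","side"]:
    a[c]=manip.read_camera(c)
    for n in ["hood","base","cup","small_hood"]:
        for d in manip.place_of(c,n)[:4]:
            X=w(c,d["at"]); print(c,n,round(d["score"],2),X,px(c,X))
im=np.hstack([a["top"],a["side"]]); save(a["top"],"top.png"); save(a["side"],"side.png")
print(manip.sense())
E
```

```text
top hood 0.78 [ 601.4 -149.    -0.9] [415.5 205.6]
top hood 0.78 [459.5 -30.6   4. ] [340.5 279.6]
top hood 0.68 [ 614.7 -273.4    0.6] [487.3 204.7]
top base 0.65 [497.7 238.3   3. ] [185.3 242.5]
top cup 0.94 [495.7 237.7  24.9] [182.6 241. ]
top cup 0.87 [650.5 260.    3.3] [185.8 156.8]
top cup 0.57 [345.7 220.8   0.6] [183.  333.4]
top small_hood 0.86 [ 479.6 -158.2    1. ] [416.8 275.2]
side hood 0.95 [ 600.8 -149.1   -0.5] [420.9 284.5]
side hood 0.73 [458.  -36.1  -0.5] [310.9 282.2]
side hood 0.64 [ 610.7 -273.3    3.1] [488.9 325.3]
side base 0.75 [499.  238.1  -2.3] [250.8 205.9]
side cup 0.93 [491.6 235.3  22.6] [247.4 197.3]
side cup 0.83 [645.9 266.3   4. ] [300.1 178.8]
side cup 0.74 [341.4 217.7   1.2] [183.7 234.4]
side small_hood 0.57 [ 474.6 -157.9    1.2] [367.6 320.5]
{'time_s': 0.5, 'joints': array([ 1.1,  0.1,  1.5, -0. ,  1.5, -0.1]), 'dq': array([-0., -0.,  0.,  0.,  0., -0.]), 'joint_torque': array([  0. , -55.9, -49.2,   0.1,   0. ,  -0. ]), 'ee_pos': array([231.9, 553.4, 218.6]), 'ee_rot': array([ 0.6,  3.1, -0. ]), 'wrist_force': array([-0.9,  0.5, -0.4]), 'moment': array([-0.,  0., -0.]), 'finger_force': 0.0, 'opening': 93.17873133074045}
```

View pics/top.png

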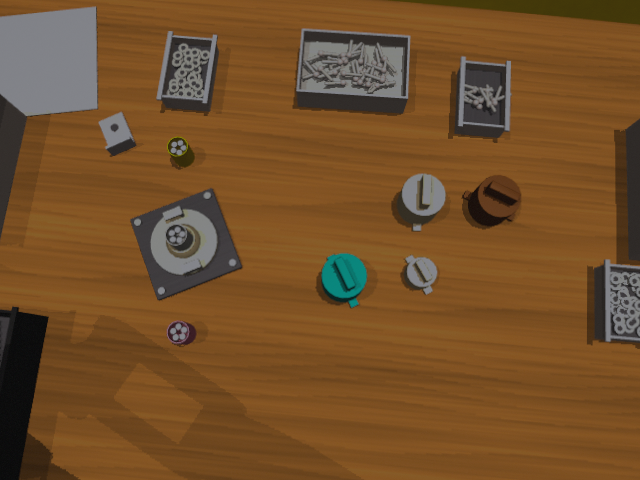

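View pics/side.png

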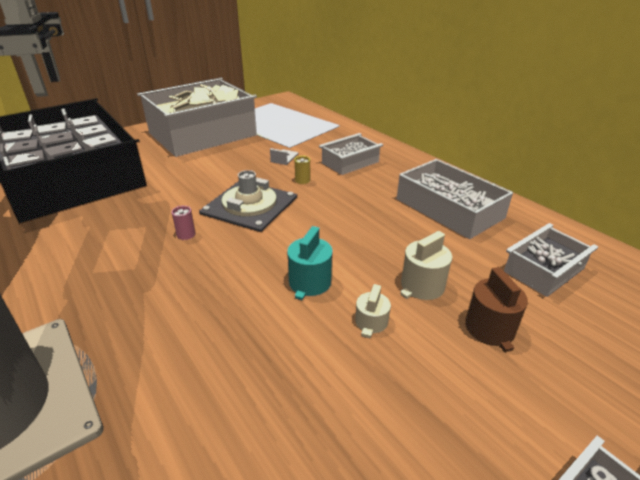

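Top view candidates: the ivory large hood at (424,198), turquoise at (344,277), brown at (497,200) and the small ivory hood at (422,272). The description fits the one at (424,198). The base is at (185,242), and its catches are near (173,213) and (193,266).

```bash
python3 - <<'E'
from h import *
a=manip.read_camera("top")
f=lambda u,v,s:cv2.resize(a[v-s:v+s,u-s:u+s],(400,400),interpolation=cv2.INTER_CUBIC)
i=np.hstack([f(424,200,40),f(186,243,40)]); i=np.clip(i*1.6,0,255).astype(np.uint8); save(i,"crop.png")
np.set_printoptions(precision=1,suppress=True)
print(px("top",[601,-149,96]),px("top",[601,-149,66]))
P=manip.camera_params("top");print(np.array(P["R"]),P["t"])
P=manip.camera_params("wrist");s=manip.sense();print(P["R"],P["t"],P["camera_matrix"],s["ee_rot"])
E
```

```text
[425.5 189.5] [422.2 194.9]
[[ 0.1 -1.   0. ]
 [-1.  -0.1 -0.2]
 [ 0.2  0.  -1. ]] [-41.  519.3 875.6]
[[ 0.4  0.9  0. ]
 [ 0.9 -0.4  0.3]
 [ 0.3 -0.1 -1. ]] [-598.7  -36.6  391.1] [[409.5   0.  315.8]
 [  0.  409.5 240. ]
 [  0.    0.    1. ]] [-0.6 -3.1  0. ]
```

View pics/crop.png

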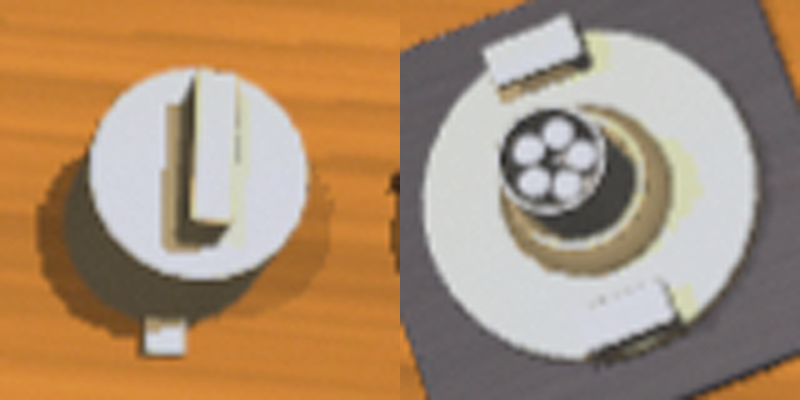

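The left crop shows an ivory body with its bar running from about crop (218,73) to (213,220) and an ear at (165,335), so this is the chosen hood. The right crop shows the catches at (535,50) and (640,310), with the cup between them.

```bash
python3 - <<'E'
from h import *
np.set_printoptions(precision=1,suppress=True)
q=lambda u,v,z,o:ray("top",[o[0]+u/5-.4,o[1]+v/5-.4],z)
o=(384,160)
c=[q(*p,96,o) for p in [(197,72),(240,74),(236,222),(190,218)]]
print("bar",np.mean(c,0),[np.degrees(np.arctan2(d[1],d[0])) for d in (c[0]-c[3],c[1]-c[2])],np.linalg.norm(c[0]-c[3]),np.linalg.norm(c[0]-c[1]))
e=q(165,337,8,o);print("ear",e)
o=(146,203)
A=[q(*p,38,o) for p in [(83,48),(170,13),(188,48),(100,90)]]
B=[q(*p,38,o) for p in [(187,300),(262,280),(282,320),(200,343)]]
a=np.mean(A,0);b=np.mean(B,0);d=a-b
print("catch",a,b,(a+b)/2,np.degrees(np.arctan2(d[1],d[0])),np.linalg.norm(d))
for k in(A,B):
  for m,n in((1,0),(2,3)):
    d=k[m]-k[n];print(np.degrees(np.arctan2(d[1],d[0])),np.linalg.norm(d))
# tool axes
R=cv2.Rodrigues(manip.sense()["ee_rot"])[0];print(R, np.degrees(np.arctan2(R[1,1],R[0,1])))
E
```

```text
bar [ 602.3 -150.9   96. ] [np.float64(0.5789509122563575), np.float64(1.529347940623104)] 48.11223953897739 13.64713142270801
ear [ 561.2 -151.9    8. ]
catch [539.6 257.8  38. ] [455.7 213.   38. ] [497.7 235.4  38. ] 28.12523134893314 95.20193063442237
-61.573196940847374 30.867818157237714
-57.814415414243555 31.963946710889513
-69.21627073396401 25.131304668756744
-68.49512577763396 27.47646843510506
[[-0.9  0.4 -0. ]
 [ 0.4  0.9 -0. ]
 [ 0.  -0.  -1. ]] 67.26563220953662
```

```bash
cat >> h.py <<'E'
def go(X,psi,T=None):
    "shift (cm) and turn (deg) in tool axes to reach X with tool y at heading psi, tool down"
    s=manip.sense(); R=cv2.Rodrigues(s["ee_rot"])[0]
    p=np.radians(psi); y=np.array([np.cos(p),np.sin(p),0]); z=np.array([0,0,-1.]); Rt=np.c_[np.cross(y,z),y,z]
    print("turn",np.degrees(cv2.Rodrigues(R.T@Rt)[0].ravel()).round(2),"shift cm",(R.T@(np.array(X)-s["ee_pos"])/10).round(2),"psi",np.degrees(np.arctan2(R[1,1],R[0,1])).round(2),"pos",s["ee_pos"].round(1),"j",s["joints"].round(2),"t",s["time_s"])
E
python3 -c "
from h import *
go([600,-150,180],91)"
```

```text
turn [ -0.    -0.   -23.73] shift cm [-61.14 -50.65   3.86] psi 67.27 pos [231.8 553.4 218.6] j [ 1.09  0.13  1.49  0.    1.52 -0.09] t 0.55
```

{"api": "play_rows", "payload": {
  "targets": [
    [[0, 0, -23.7], [-61.1, -50.6, 3.9], -1],
    [[0, 0, -23.7], [-61.1, -50.6, 3.9], -1],
    [[0, 0, -23.7], [-61.1, -50.6, 3.9], -1],
    [[0, 0, -23.7], [-61.1, -50.6, 3.9], -1],
    [[0, 0, -23.7], [-61.1, -50.6, 3.9], -1],
    [[0, 0, -23.7], [-61.1, -50.6, 3.9], -1],
    [[0, 0, -23.7], [-61.1, -50.6, 3.9], -1],
    [[0, 0, -23.7], [-61.1, -50.6, 3.9], -1],
    [[0, 0, -23.7], [-61.1, -50.6, 3.9], -1],
    [[0, 0, -23.7], [-61.1, -50.6, 3.9], -1]
  ]
}}

```text
time_s: 1.55
ee_pos: [463.1, 111.3, 194.6]
ee_rot: [-0.026, 3.14, 0.0]
wrist_force: [0.7, 0.6, -0.3]
opening: 92.7
finger_force: 0.0
```

```bash
python3 -c "
from h import *
go([600,-150,180],91)"
```

```text
turn [ 0.01  0.07 -0.03] shift cm [-13.25 -26.36   1.47] psi 90.97 pos [463.1 111.3 194.6] j [ 0.13 -0.2   1.85  0.    1.49 -1.46] t 1.55
```

{"api": "play_rows", "payload": {
  "targets": [
    [[0, 0, 0], [-13.3, -26.4, 1.5], -1],
    [[0, 0, 0], [-13.3, -26.4, 1.5], -1],
    [[0, 0, 0], [-13.3, -26.4, 1.5], -1],
    [[0, 0, 0], [-13.3, -26.4, 1.5], -1],
    [[0, 0, 0], [-13.3, -26.4, 1.5], -1],
    [[0, 0, 0], [-13.3, -26.4, 1.5], -1],
    [[0, 0, 0], [-13.3, -26.4, 1.5], -1],
    [[0, 0, 0], [-13.3, -26.4, 1.5], -1],
    [[0, 0, 0], [-13.3, -26.4, 1.5], -1]
  ]
}}

```text
time_s: 2.45
ee_pos: [599.6, -147.6, 179.3]
ee_rot: [0.027, -3.141, -0.001]
wrist_force: [-0.9, 0.5, -0.1]
opening: 93.2
finger_force: 0.0
```

```bash
python3 - <<'E'
from h import *
np.set_printoptions(precision=1,suppress=True)
go([602,-150,69],91)
P=manip.camera_params("wrist");a=manip.read_camera("wrist");save(a,"w1.png")
for d in manip.place_of("wrist","hood"): print(d["score"],w("wrist",d["at"],P),px("wrist",w("wrist",d["at"],P),P))
E
```

```text
turn [ 0. -0. -0.] shift cm [-0.2 -0.2 11. ] psi 90.99 pos [ 599.6 -147.6  179.3] j [-0.3  0.2  1.5  0.   1.5 -1.9] t 2.45
0.96 [ 602.5 -153.2   -4.5] [311.3 214.2]
0.93 [ 609.5 -278.1    1.9] [168.7 221.6]
0.68 [458.7 -34.8   3.4] [464.9  41.9]
```

View pics/w1.png

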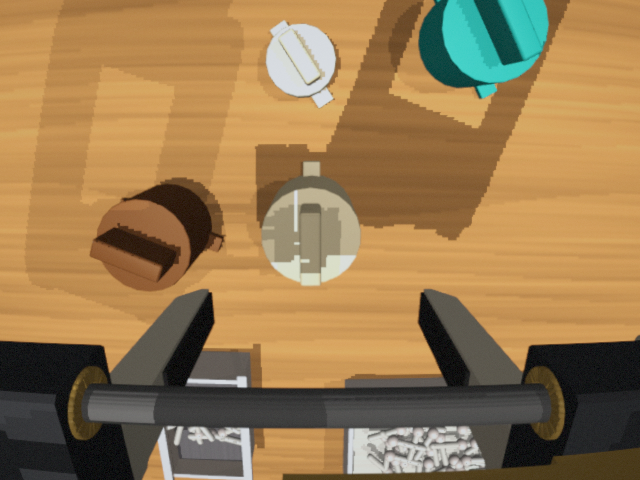

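The wrist view shows the ivory hood's bar at about (311,245) with its ear at (311,168). The brown hood is at (145,245), turquoise at (490,35) and the small ivory hood at (300,60).

```bash
python3 - <<'E'
from h import *
np.set_printoptions(precision=1,suppress=True)
for p,z in(((311,208),96),((311,276),96),((311,168),8),((262,240),66),((360,240),66)): print(ray("wrist",p,z))
E
```

```text
[ 574.1 -152.4   96. ]
[ 619.8 -151.8   96. ]
[ 560.8 -153.6    8. ]
[ 605.1 -187.4   66. ]
[ 603.8 -117.2   66. ]
```

{"api": "play_rows", "payload": {
  "targets": [
    [[0, 0, 0], [-0.15, -0.4, 4], -1],
    [[0, 0, 0], [-0.15, -0.4, 8], -1],
    [[0, 0, 0], [-0.15, -0.4, 10.5], -1],
    [[0, 0, 0], [-0.15, -0.4, 11.0], -1],
    [[0, 0, 0], [-0.15, -0.4, 11.0], -1],
    [[0, 0, 0], [-0.15, -0.4, 11.0], 1],
    [[0, 0, 0], [-0.15, -0.4, 11.0], 1],
    [[0, 0, 0], [-0.15, -0.4, 11.0], 1],
    [[0, 0, 0], [-0.15, -0.4, 11.0], 1],
    [[0, 0, 0], [-0.15, -0.4, 11.0], 1]
  ],
  "force": 30
}}

```text
time_s: 3.55
ee_pos: [601.6, -152.6, 69.7]
ee_rot: [-0.026, 3.141, -0.0]
wrist_force: [-0.3, 0.5, -0.3]
opening: 57.4
finger_force: 0.0
```

{"api": "play_rows", "payload": {
  "targets": [
    [[0, 0, 0], [0, 0, 0], 1],
    [[0, 0, 0], [0, 0, 0], 1],
    [[0, 0, 0], [0, 0, 0], 1],
    [[0, 0, 0], [0, 0, 0], 1],
    [[0, 0, 0], [0, 0, 0], 1],
    [[0, 0, 0], [0, 0, 0], 1],
    [[0, 0, 0], [0, 0, 0], 1],
    [[0, 0, 0], [0, 0, 0], 1]
  ]
}}

```text
time_s: 4.35
ee_pos: [601.2, -152.4, 69.1]
ee_rot: [0.026, -3.141, -0.0]
wrist_force: [-0.6, -0.3, -1.0]
opening: 13.9
finger_force: 30.0
```

{"api": "play_rows", "payload": {
  "targets": [
    [[0, 0, 0], [0, 0, -1], 1],
    [[0, 0, 0], [0, 0, -4], 1],
    [[0, 0, 0], [0, 0, -8], 1],
    [[0, 0, 0], [0, 0, -12], 1],
    [[0, 0, 8], [1, 3, -15], 1],
    [[0, 0, 16], [2, 7, -16.6], 1],
    [[0, 0, 24], [3, 11, -16.6], 1],
    [[0, 0, 32], [4, 15, -16.6], 1],
    [[0, 0, 40], [5, 19, -16.6], 1],
    [[0, 0, 48], [6, 23, -16.6], 1]
  ]
}}

```text
time_s: 5.35
ee_pos: [537.0, 77.9, 236.3]
ee_rot: [1.262, 2.876, 0.001]
wrist_force: [-0.1, 0.9, -1.5]
opening: 13.8
finger_force: 30.0
```

```bash
python3 -c "
from h import *
go([524,150,235],17)"
```

```text
turn [ 0.07  0.03 25.62] shift cm [6.18 3.93 0.13] psi 42.62 pos [537.   77.9 236.3] j [ 0.05 -0.03  1.63  0.    1.55 -0.69] t 5.35
```

{"api": "play_rows", "payload": {
  "targets": [
    [[0, 0, 8.5], [2, 1.5, 0], 1],
    [[0, 0, 17], [4, 3, 0], 1],
    [[0, 0, 25.6], [6.2, 3.9, 0.1], 1],
    [[0, 0, 25.6], [6.2, 3.9, 0.1], 1],
    [[0, 0, 25.6], [6.2, 3.9, 0.1], 1],
    [[0, 0, 25.6], [6.2, 3.9, 0.1], 1]
  ]
}}

```text
time_s: 5.95
ee_pos: [524.1, 147.7, 234.7]
ee_rot: [1.857, 2.533, 0.0]
wrist_force: [-0.1, 0.1, -0.6]
opening: 13.9
finger_force: 30.0
```

```bash
python3 - <<'E'
from h import *
np.set_printoptions(precision=1,suppress=True)
go([498,236,235],17)
P=manip.camera_params("wrist");a=manip.read_camera("wrist");save(a,"w2.png")
for n in("base","cup","hood"):
  for d in manip.place_of("wrist",n): print(n,d["score"],w("wrist",d["at"],P),px("wrist",w("wrist",d["at"],P),P))
E
```

```text
turn [0.  0.  0.5] shift cm [ 9.2  0.2 -0. ] psi 17.49 pos [524.1 147.7 234.7] j [ 0.2 -0.   1.6 -0.   1.6 -0.1] t 5.95
cup 0.82 [493.8 235.5  21.3] [312.7  99.8]
cup 0.73 [345.6 215.2  -1.4] [156.   75.1]
cup 0.72 [652.  262.8  -4.5] [476.4 125.9]
hood 0.79 [524.1 147.3 163.9] [315.2 252.7]
hood 0.75 [458.5 -35.    1.7] [210.1 335. ]
```

View pics/w2.png

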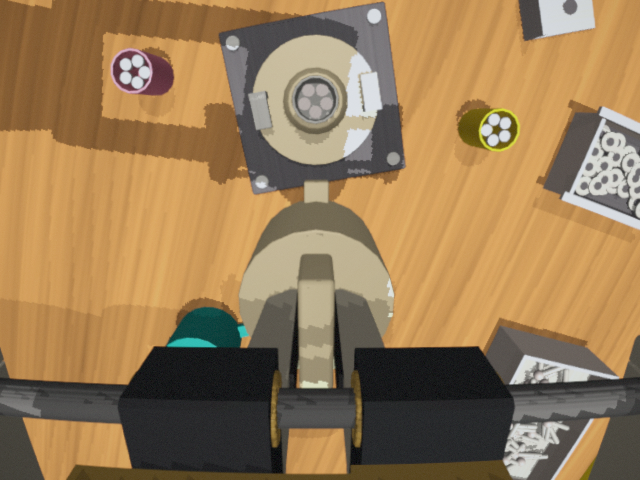

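The wrist view shows the base clearly at about (315,100). Its catches are at (260,110) and (371,92), the bolt heads are at (232,43), (374,16), (393,159) and (262,182), and the held hood is centred below with its ear at (316,190).

```bash
python3 - <<'E'
from h import *
np.set_printoptions(precision=1,suppress=True)
r=lambda u,v,z:ray("wrist",(u,v),z)
an=lambda d:np.degrees(np.arctan2(d[1],d[0]))
b=[r(u,v,10) for u,v in((232,43),(374,16),(393,159),(262,182))]
print("bolts",np.mean(b,0),[an(b[1]-b[0]),an(b[2]-b[3]),an(b[0]-b[3])-90,an(b[1]-b[2])-90],np.linalg.norm(b[1]-b[0]))
# catches at z=38
A=r(260,110,38);B=r(371,92,38);print("catch",(A+B)/2,an(B-A),np.linalg.norm(B-A))
print("flange L/R/T/B",r(250,100,20),r(383,100,20),r(316,35,20),r(316,165,20))
print("ear",r(316,190,170),"cuprim",r(315.5,98,75))
# seg: flange outline via cv2 for refinement
a=cv2.imread("pics/w2.png")[0:200,215:410]
cv2.imwrite("pics/w2c.png",cv2.resize(a,None,fx=3,fy=3,interpolation=cv2.INTER_CUBIC))
E
```

```text
bolts [496.4 234.8  10. ] [np.float64(27.435144913367683), np.float64(27.40357444811022), np.float64(27.72254493615067), np.float64(27.335543366419856)] 127.4115109705306
catch [496.4 235.1  38. ] 26.29283744571942 95.19018069633287
flange L/R/T/B [440.6 219.1  20. ] [553.5 254.5  20. ] [480.4 288.3  20. ] [513.9 181.3  20. ]
ear [512.6 185.5 170. ] cuprim [496.4 236.2  75. ]
```

View pics/w2c.png

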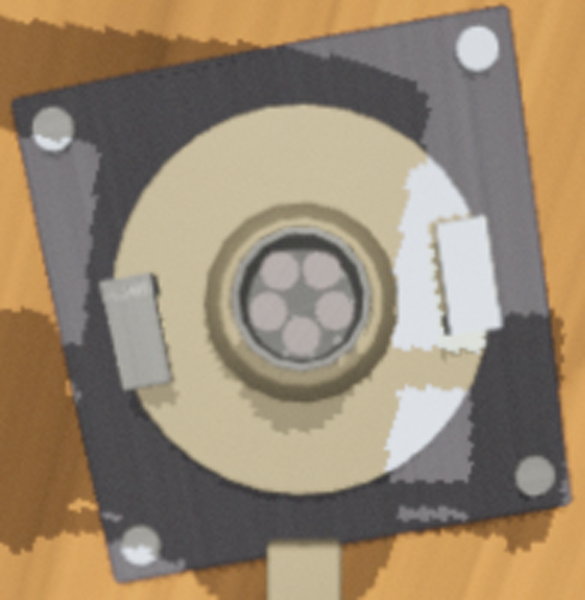

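```bash
python3 - <<'E'
from h import *
np.set_printoptions(precision=1,suppress=True)
s=manip.sense();R=cv2.Rodrigues(s["ee_rot"])[0]
e=ray("wrist",(316,181),s["ee_pos"][2]-69+8); print("eartip in tool",R.T@(e-s["ee_pos"]), s["ee_pos"])
go([496.4,235.1,200],17.4)
E
```

```text
eartip in tool [45.2  0.4 61. ] [524.  147.7 234.3]
turn [-0.   0.  -0.1] shift cm [ 9.2 -0.   3.4] psi 17.35 pos [524.  147.7 234.3] j [ 0.2 -0.   1.6 -0.   1.6 -0.1] t 6.15
```

{"api": "play_rows", "payload": {
  "targets": [
    [[0, 0, 0], [3, 0, 0], 1],
    [[0, 0, 0], [6, 0, 0], 1],
    [[0, 0, 0], [9.3, 0, 0], 1],
    [[0, 0, 0], [9.3, 0, 2], 1],
    [[0, 0, 0], [9.3, 0, 5], 1],
    [[0, 0, 0], [9.3, 0, 7], 1],
    [[0, 0, 0], [9.3, 0, 7], 1],
    [[0, 0, 0], [9.3, 0, 7], 1]
  ]
}}

```text
time_s: 6.95
ee_pos: [496.1, 236.8, 164.5]
ee_rot: [-1.861, -2.531, 0.001]
wrist_force: [-0.0, 0.3, -0.0]
opening: 14.0
finger_force: 30.0
```

```bash
python3 - <<'E'
from h import *
go([495.8,236.5,89],17.4)
P=manip.camera_params("side");a=manip.read_camera("side");u,v=[int(k) for k in px("side",[496,236,70])]
save(cv2.resize(a[v-70:v+70,u-90:u+90],None,fx=4,fy=4,interpolation=cv2.INTER_CUBIC),"s2.png")
E
```

```text
turn [-0.03  0.   -0.05] shift cm [-0.02 -0.03  7.55] psi 17.35 pos [496.1 236.8 164.5] j [ 0.35  0.03  1.7  -0.    1.42  0.05] t 6.95
```

View pics/s2.png

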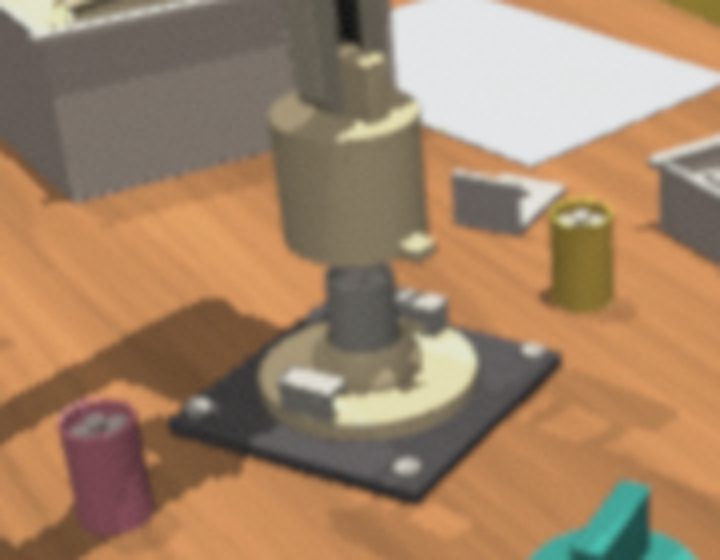

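The side crop shows the hood, at (350,180), hanging upright above the cup at (362,310), with its ear pointing away from the catches.

```bash
python3 - <<'E'
from h import *
u0,v0=[int(k) for k in px("side",[496,236,70])]
f=lambda X:((px("side",X)-[u0-90,v0-70])*4).round(0)
for z in(20,75,95,161): print(z,f([496.4,235.1,z]),f([496.4,225.1,z]))
E
```

```text
20 [370. 367.] [380. 375.]
75 [361. 273.] [371. 280.]
95 [357. 237.] [367. 244.]
161 [345. 111.] [355. 118.]
```

{"api": "play_rows", "payload": {
  "targets": [
    [[0, 0, 0], [0, 0, 1.5], 1],
    [[0, 0, 0], [0, 0, 3], 1],
    [[0, 0, 0], [0, 0, 4.2], 1],
    [[0, 0, 0], [0, 0, 5.2], 1],
    [[0, 0, 0], [0, 0, 5.8], 1],
    [[0, 0, 0], [0, 0, 6.3], 1],
    [[0, 0, 0], [0, 0, 6.7], 1],
    [[0, 0, 0], [0, 0, 7.0], 1]
  ]
}}

```text
time_s: 7.8
ee_pos: [496.2, 237.3, 94.2]
ee_rot: [1.86, 2.531, 0.0]
wrist_force: [-0.8, 0.3, -1.0]
opening: 13.7
finger_force: 30.0
```

No contact so far. I'll ease down to the seat.

{"api": "play_rows", "payload": {
  "targets": [
    [[0, 0, 0], [0, 0, 0.2], 1],
    [[0, 0, 0], [0, 0, 0.4], 1],
    [[0, 0, 0], [0, 0, 0.5], 1],
    [[0, 0, 0], [0, 0, 0.5], 1]
  ]
}}

```text
time_s: 8.2
ee_pos: [496.0, 237.2, 89.2]
ee_rot: [-1.861, -2.531, 0.0]
wrist_force: [-1.0, -0.7, -1.7]
opening: 13.6
finger_force: 30.0
```

{"api": "play_rows", "payload": {
  "targets": [
    [[0, 0, 0], [0, 0, 0.1], 1],
    [[0, 0, 0], [0, 0, 0.1], 1],
    [[0, 0, 0], [0, 0, 0.1], 1]
  ]
}}

```text
time_s: 8.5
ee_pos: [496.4, 237.4, 88.8]
ee_rot: [1.86, 2.531, 0.001]
wrist_force: [0.2, -1.1, 3.9]
opening: 14.0
finger_force: 30.0
```

{"api": "play_rows", "payload": {
  "targets": [
    [[0, 0, 8], [0, 0, 0], 1],
    [[0, 0, 16], [-0.02, 0.02, 0], 1],
    [[0, 0, 24], [-0.04, 0.03, 0], 1],
    [[0, 0, 32], [-0.05, 0.05, 0], 1],
    [[0, 0, 40], [-0.06, 0.06, 0], 1],
    [[0, 0, 47], [-0.07, 0.07, 0], 1],
    [[0, 0, 54], [-0.1, 0.08, 0], 1],
    [[0, 0, 61], [-0.1, 0.1, 0], 1],
    [[0, 0, 66], [-0.1, 0.1, 0], 1],
    [[0, 0, 66], [-0.1, 0.1, 0], 1]
  ]
}}

```text
time_s: 9.5
ee_pos: [497.6, 236.7, 88.7]
ee_rot: [-2.94, -1.107, -0.001]
wrist_force: [-0.2, 0.2, 3.2]
opening: 13.7
finger_force: 30.0
```

```bash
python3 -c "
from h import *
go([497.5,236.3,88.8],-62.6);print(manip.sense()['moment'],manip.sense()['wrist_force'])"
```

```text
turn [ 1.000e-02 -5.000e-02  1.388e+01] shift cm [-0.04  0.02 -0.01] psi -48.72 pos [497.6 236.7  88.7] j [0.35 0.1  1.77 0.   1.28 1.2 ] t 9.5
[ 0.03545084  0.33976576 -0.04079837] [-0.15555848  0.18316677  3.17169564]
```

No obstruction so far, so I'll finish the turn to about 2° past alignment.

{"api": "play_rows", "payload": {
  "targets": [
    [[0, 0, 5], [0, 0, 0], 1],
    [[0, 0, 10], [0, 0, 0], 1],
    [[0, 0, 13], [0, 0, 0], 1],
    [[0, 0, 15.5], [0, 0, 0], 1],
    [[0, 0, 15.5], [0, 0, 0], 1],
    [[0, 0, 15.5], [0, 0, 0], 1]
  ]
}}

```text
time_s: 10.1
ee_pos: [497.7, 236.7, 88.7]
ee_rot: [-3.061, -0.707, -0.002]
wrist_force: [-0.3, -0.1, 5.4]
opening: 13.8
finger_force: 30.0
```

```bash
python3 - <<'E'
from h import *
np.set_printoptions(precision=2,suppress=True)
go([497.5,236.3,88.8],-62.6);print(manip.sense()['moment'],manip.sense()['wrist_force'])
E
```

```text
turn [ 0.   -0.06 -1.37] shift cm [-0.04  0.03 -0.01] psi -63.97 pos [497.7 236.7  88.7] j [0.35 0.1  1.77 0.   1.28 1.47] t 10.1
[-0.01  0.37 -0.06] [-0.25 -0.1   5.43]
```

{"api": "play_rows", "payload": {
  "targets": [
    [[0, 0, 0], [0, 0, 0], -1],
    [[0, 0, 0], [0, 0, 0], -1],
    [[0, 0, 0], [0, 0, 0], -1],
    [[0, 0, 0], [0, 0, 0], -1],
    [[0, 0, 0], [0, 0, 0], -1],
    [[0, 0, 0], [0, 0, -0.5], -1],
    [[0, 0, 0], [0, 0, -2], -1],
    [[0, 0, 0], [0, 0, -5], -1],
    [[0, 0, 0], [0, 0, -9], -1],
    [[0, 0, 0], [0, 0, -13], -1]
  ]
}}

```text
time_s: 11.1
ee_pos: [497.0, 236.5, 220.7]
ee_rot: [-3.062, -0.703, -0.0]
wrist_force: [1.8, 0.7, 0.3]
opening: 89.4
finger_force: 0.0
```

{"api": "play_rows", "payload": {
  "targets": [
    [[0, 0, 0], [-4, 0, -2], -1],
    [[0, 0, 0], [-8, 0, -2], -1],
    [[0, 0, 0], [-8, 0, -2], -1],
    [[0, 0, 0], [-8, 0, -2], -1]
  ]
}}

```text
time_s: 11.5
ee_pos: [425.3, 201.6, 239.9]
ee_rot: [-3.062, -0.703, -0.005]
wrist_force: [0.6, -0.4, 0.4]
opening: 93.0
finger_force: 0.0
```

```bash
python3 - <<'E'
from h import *
np.set_printoptions(precision=1,suppress=True)
go([498,236,235],-63)
P=manip.camera_params("wrist");a=manip.read_camera("wrist")
for n in("base","hood"):
  for d in manip.place_of("wrist",n): print(n,d["score"],w("wrist",d["at"],P),px("wrist",w("wrist",d["at"],P),P))
b=manip.read_camera("side");u,v=[int(k) for k in px("side",[496,236,50])]
c=cv2.resize(b[v-60:v+60,u-40:u+40],(320,480),interpolation=cv2.INTER_CUBIC)
save(np.hstack([a[:,80:560],c]),"fin.png")
E
```

```text
turn [ 0.  -0.2 -1.1] shift cm [8.  0.1 0.5] psi -64.14 pos [425.3 201.6 239.9] j [ 0.3 -0.2  1.8 -0.   1.6  1.4] t 11.5
hood 0.69 [497.  235.5  20.1] [314.5 118.5]
hood 0.57 [458.4 -35.7   0.8] [523.6 267.4]
```

View pics/fin.png

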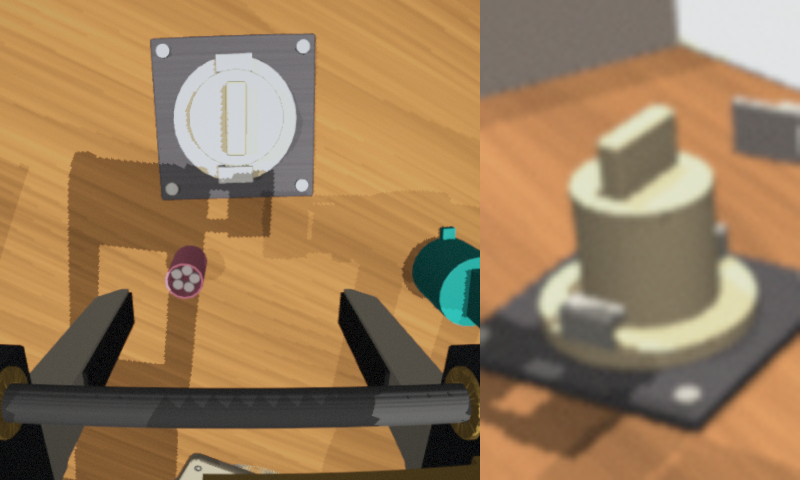

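The final picture shows the hood at (236,118) fully down on the flange. Its bar lines up with the catches at (235,62) and (236,174), and the gripper is clear.

```bash
python3 -c "
from bench import manip
print(manip.hand_in())"
```

```text
the job is handed in; nothing more can be done
None
```

I lowered the larger ivory hood over the cup onto the base, turned it clockwise until its ears were under both catches (within about 2° of the base's x axis), released it, and handed the job in at about 11.6 s; no verdict came back.

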